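# Set the rinsed flasks to drain and put the opener away

### The job

First slide the drip tray fully in under the draining rack, up to its back stop. Then lay every brown flask lengthwise across both steel rails of the sloping rack, side by side, neck down towards the robot; also put the steel bottle opener into the wooden box and slide the lid fully shut. Leave the tray fully in.

Things in the scene. Friction and masses are not known exactly. Their poses are not given: they have to be found in the camera images.
- rack: Fixed sloping draining rack: two steel rails along its own y on wooden legs, 14 degrees down towards the robot. Origin: on the table under its middle; own +x points away from the robot. Legs 12 mm wide at own y = +-171 mm leave a gap of 330 mm. A flask lying flat and centred on the rails has its origin at own x = -5 mm, 86 mm up. Flasks do not slide down it by themselves.
- rail_low (a point): Middle of the axis of the low (near) rail: a round bar 12 mm thick, 330 mm usable length; own x = -38 mm of the rack, axis 56 mm up.
- rail_high (a point): Middle of the axis of the high (far) rail, same bar; own x = +38 mm of the rack, axis 75 mm up.
- stop (a point): Middle of the front face of the wooden back stop, a bar 18 mm high lying across the back of the rack at own x = +65 mm; the tray goes up against it.
- tray: Loose aluminium drip tray, 165 mm (own x) by 300 mm (own y), walls 18 mm high, 0.4 kg. Origin: underside, centre of the rectangle. Home against the stop its origin is at own x = -17.5 mm, y about 0 of the rack, axes parallel. It starts in front of the rack, 100 to 115 mm short of home, a little askew.
- tray_fin (a point): Grip point of the tray's handle, 38 mm up: a black upright fin at the middle of the tray's front, 14 mm thick (own y), reaching 46 mm out from the front (tray's own x -128 to -83 mm), top 50 mm up. This point is at the tray's own x = -112 mm. Grip it from above across its thickness.
- flask1: Flat brown glass flask: body 110 x 42 x 30 mm (own x, y, z), round neck 24 mm thick standing 30 mm out of its -x end; 0.18 kg. Origin: centre of the body (15 mm up when lying flat). Own x runs from neck to base: the neck points along -x. It starts lying flat on the table beside the rack, neck roughly towards the robot. Two to four flasks are present; absent ones read None.
- flask2: Flat brown glass flask: body 110 x 42 x 30 mm (own x, y, z), round neck 24 mm thick standing 30 mm out of its -x end; 0.18 kg. Origin: centre of the body (15 mm up when lying flat). Own x runs from neck to base: the neck points along -x. It starts lying flat on the table beside the rack, neck roughly towards the robot. Two to four flasks are present; absent ones read None.
- flask3: Flat brown glass flask: body 110 x 42 x 30 mm (own x, y, z), round neck 24 mm thick standing 30 mm out of its -x end; 0.18 kg. Origin: centre of the body (15 mm up when lying flat). Own x runs from neck to base: the neck points along -x. It starts lying flat on the table beside the rack, neck roughly towards the robot. Two to four flasks are present; absent ones read None.
- flask4: Flat brown glass flask: body 110 x 42 x 30 mm (own x, y, z), round neck 24 mm thick standing 30 mm out of its -x end; 0.18 kg. Origin: centre of the body (15 mm up when lying flat). Own x runs from neck to base: the neck points along -x. It starts lying flat on the table beside the rack, neck roughly towards the robot. Two to four flasks are present; absent ones read None.
- opener: Stainless bottle opener, 84 mm long: bar 60 x 20 x 14 mm from own x = -40 to +20 mm, then a round head 32 mm across (own x +12 to +44 mm, 12 mm high). Lies flat. Origin: underside, 10 mm on the head side of the bar's middle; own x points to the head. 0.12 kg.
- box: Open wooden box, fixed: outside 220 mm (own x) by 112 mm (own y), 61 mm high, walls and floor 6 mm thick. Origin: underside, centre. Its sliding lid comes out over its -x end (which lies to the robot's left), leaving the +x part of the box open from above.
- lid (a joint): How far the lid of the wooden box is slid open, in m: 0 shut, 0.16 fully out. It moves along the box's own x; growing means towards -x; it stays where left and takes 2 to 4 N to move. With the value q the box is open from own x = 102 mm - q to 104 mm. Lid top 57 mm above the table.
- lid_grip (a point): Middle of the dark wooden grip bar on the lid: 16 mm along the slide, 50 mm across it, standing from 57 to 83 mm above the table (this point at 70 mm). Grip it from above with the fingers closing along the slide, or push it.

How it is judged:
On the way, in this order (a step that is already met when the one before it is completed fails the run):
1. the drip tray is fully in under the rack (x of tray in the frame of rack between -0.0295 and 0 m and y of tray in the frame of rack between -0.025 and 0.025 m and height (world z) of tray below 0.008 m and angle between tray's own z axis and vertical below 0.05 rad), for 0.2 s.
2. then every flask lies across the two rails, neck down towards the robot (x of flask1 in the frame of rack between -0.028 and 0.018 m and y of flask1 in the frame of rack between -0.15 and 0.15 m and height (world z) of flask1 between 0.075 and 0.105 m and angle between flask1's own x axis and vertical between 1.22 and 1.43 rad and angle between the x axis of each of flask1, flask2, flask3, flask4 and the x axis of rack, either way round below 0.42 rad and linear speed of each of flask1, flask2, flask3, flask4 below 0.03 m/s and x of flask2 in the frame of rack between -0.028 and 0.018 m and y of flask2 in the frame of rack between -0.15 and 0.15 m and height (world z) of flask2 between 0.075 and 0.105 m and angle between flask2's own x axis and vertical between 1.22 and 1.43 rad and x of flask3 in the frame of rack between -0.028 and 0.018 m and y of flask3 in the frame of rack between -0.15 and 0.15 m and height (world z) of flask3 between 0.075 and 0.105 m and angle between flask3's own x axis and vertical between 1.22 and 1.43 rad and x of flask4 in the frame of rack between -0.028 and 0.018 m and y of flask4 in the frame of rack between -0.15 and 0.15 m and height (world z) of flask4 between 0.075 and 0.105 m and angle between flask4's own x axis and vertical between 1.22 and 1.43 rad), for 0.2 s.
At the end, for the whole second after the job is handed in: Tray home (within 12 mm of the back stop, 25 mm sideways); every flask at rest across both rails (centred within 23 mm along the slope, 150 mm of the rack middle sideways, 20 degrees of square), neck at the low end; opener in the box; lid shut within 8 mm (all of step 1 and all of step 2 and x of opener in the frame of box between -0.1 and 0.1 m and y of opener in the frame of box between -0.05 and 0.05 m and z of opener in the frame of box below 0.04 m and value of joint lid below 0.008 m and linear speed of each of opener, tray below 0.03 m/s); the robot touches nothing.
Of flask1, flask2, flask3, flask4 only 2 to 4 are there at a start; the rules pass over those that are not, and their reading is None.
At some moment in a run one of opener, tray may be knocked a few centimetres aside while the robot is not near it.
Once in a run the grip may slacken for a moment while it holds something.
It also fails if it takes over 210 s, if anything falls off the work surface, if the arm or the gripper's body presses on something with over 40 N, if the wrist force passes 120 N, or if a joint passes its speed limit or range.

### The arm

A 7-joint arm with a two-finger parallel gripper is mounted at the origin on the work surface. World frame = base frame: x ahead of the robot, y to its left, z up, the work surface at z = 0. Lengths are in m, angles in rad, forces in N, time in s.
With the tool pointing down it reaches from about 0.425 to 0.925 m from the base axis. Payload 6.8 kg.
Tool frame: the origin (TCP) lies at the very end of the fingers, on their centre line; the grasp point (between the pads) lies 19 mm behind it; z points along the fingers, y is the line along which they close (so a half turn about z gives the same grasp; the last joint's range is limited). The gripper opens to 85 mm and grips with 20 to 120 N. Pads are 22 mm wide; open, the fingers measure 114 mm over their backs; the gripper's body (76 mm by 85 mm) begins 54 mm behind the grasp point. The pads swing forward as they close: fully open they stand 13 mm farther back than shut.
Start: joints at [1.186, 0.477, 0.022, 1.555, -0.011, 1.109, -0.083], TCP at [0.184, -0.649, 0.231] pointing down, gripper open.
Joint ranges: [-2.96, 2.96], [-0.34, 2.1], [-1.41, 1.46], [0.24, 2.44], [-1.37, 4.51], [0.17, 1.92], [-2.96, 2.96]. Speed limits (rad/s): [2.39, 2.39, 3.14, 3.14, 3.14, 3.14, 3.14].

### API

Orientations are given as a unit quaternion [w, x, y, z].
In Python, from station import bot gives the robot as it stands.
- The arm moves only by the tool drive_effector, called after "Call:" as a command line: name --argument value ..., lists and objects as JSON in quotes. Schema: {"type":"object","properties":{"steps":{"type":"object","properties":{"dx":{"type":"array","items":{"type":"number"},"minItems":1,"maxItems":20},"dy":{"type":"array","items":{"type":"number"},"minItems":1,"maxItems":20},"dz":{"type":"array","items":{"type":"number"},"minItems":1,"maxItems":20},"yaw":{"type":"array","items":{"type":"number"},"minItems":1,"maxItems":20},"finger_gap":{"type":"array","items":{"type":"number"},"minItems":1,"maxItems":20}},"additionalProperties":false,"required":["dx","dy","dz","yaw","finger_gap"]},"grip_force":{"type":"number"},"only":{"type":"string"},"quiet":{"type":"boolean"},"lines":{"type":"string"}},"required":["steps"],"additionalProperties":false}. steps is an object with one list for each field, all of the same length, 1 to 20, a row being the entries at one place: dx, dy, dz (the shift in shares of the most that a row can go, 1 being 50 mm), yaw (a turn about the tool's z in normalised numbers (1 is pi rad)), finger_gap (the opening from 0.0 (shut) to 1.0 (fully open)); each row shifts and turns the commanded pose from where the row before left it, along the tool's axes as they then stand; what a row does not reach is not made up. A row lasts 1/10 s, in which the tool goes at most 0.05 m and 0.15 rad, less where a joint would pass 70% of its speed; a pose out of reach is approached as far as the arm can. The fingers move at their own pace and stop on an object; grip_force is the grip in N (left out, the last holds). Time passes only in rows, so rows that do not move let the fingers close. The tool returns the time, the measured TCP pose, the force, the opening and the grip force at its end. only (a regular expression) keeps the lines of the reply that match it, lines (a string "A,B") keeps lines A to B, and quiet returns only ok. Shift and turn numbers lie between -1 and 1, and a call with a number outside is refused. Input that does not fit is refused with a message, and nothing moves.
- bot.get_obs(): the state, without advancing time (a new reading comes with each control period).
- bot.read_camera(name): name is "scene" or "top"; returns the picture (384x512x3 uint8, blue, green, red); there is no depth.
- bot.camera_info(name): a dict with "vertical_fov" (degrees; the focal length in pixels is half the picture's height over the tangent of half this angle, whatever the lens; pixels are square), "cx", "cy" (the principal point, pixels), "k1" (the pictures are not rectified: a ray, as slopes to the right and down, at radius r is drawn at 1 + k1 r^2 times it, then the intrinsics apply), "view" (4x4, takes a point from world to camera coordinates). Camera axes: x right, y up, looking along -z (the intrinsics and any distortion apply to the point x, -y, -z); pixel columns grow to the right and rows downward; lengths in m; the calibration is good to about 2 mm. A picture is of the moment at which its call begins. camera_info takes no time and is no camera call.
- bot.hand_in(): hands the job in; it is judged then, once.
The state is a dict: "t": time; "q": joint angles; "joint_vel": joint speeds; "joint_torque": joint torques, N m; "eef_pos": TCP position; "tool_rot": TCP orientation; "contact_force": force on the tool from outside, world axes, zero at the start; "torque": the same for the moment, N m; "gripper_width": opening from 0.0 (shut) to 1.0 (fully open); "grasp_force": force on a finger pad.
Only numpy, scipy, OpenCV 4.12 (cv2) and the standard library are available. Lean on these libraries where they do the work, as an engineer would, in place of code of your own. Each camera call takes 0.05 s, during which the arm holds its last target. There are 200 camera calls.

## Working session

There is one attempt and no reset: what is moved stays moved. The work goes in short steps, Python scripts to look and compute and a tool call to move; the robot and the scene stay as the last step left them, time stands still between calls to the robot, and variables do not carry over. Pictures are saved under pics/ and viewed, at most 14 in all, crops included, and the job is handed in when it is done.

```bash
ls; mkdir -p pics; python3 - <<'E'
from station import bot
import cv2
for n in("scene","top"):
    im=bot.read_camera(n); cv2.imwrite(f"pics/{n}0.png",im); print(n,bot.camera_info(n))
o=bot.get_obs(); print(o)
E
```

```text
pics
station.py
scene {'vertical_fov': 44.52017088411475, 'cx': 258.7858607342795, 'cy': 193.97550849374022, 'k1': -0.19932083185770086, 'view': array([[-0.67280072,  0.73977721, -0.00829897,  0.36794269],
       [-0.50445991, -0.45052503,  0.73657817,  0.22924014],
       [ 0.54116484,  0.49975682,  0.67630151, -1.5385105 ],
       [ 0.        ,  0.        ,  0.        ,  1.        ]])}
top {'vertical_fov': 49.24030981127571, 'cx': 256.643334011422, 'cy': 188.3886961873245, 'k1': -0.03636881979820971, 'view': array([[ 0.00776648, -0.99993942, -0.00780051,  0.01547397],
       [ 0.98361184,  0.006234  ,  0.18019122, -0.57946896],
       [-0.18013167, -0.00907212,  0.98360067, -1.10498191],
       [ 0.        ,  0.        ,  0.        ,  1.        ]])}
{'t': 0.1, 'q': array([ 1.18591727,  0.47775333,  0.02236581,  1.55634464, -0.01148794,
        1.10928304, -0.08307158]), 'joint_vel': array([ 1.52913703e-04, -2.27609096e-03,  8.03084987e-06, -1.91681245e-03,
        6.64313204e-04,  1.11515414e-03,  4.53009510e-04]), 'joint_torque': array([ 6.33162635e-03, -5.97752881e+01,  1.61428951e+00, -2.81953865e+01,
        1.28310811e-02,  4.98296853e-03, -2.60102911e-05]), 'eef_pos': array([ 0.18427837, -0.64881121,  0.23040266]), 'tool_rot': array([-8.09065238e-04,  9.90436802e-01,  1.37964680e-01, -1.84885242e-04]), 'contact_force': array([-0.75081359,  0.66618233,  0.97097963]), 'torque': array([ 0.01630395, -0.00510497, -0.00677913]), 'grasp_force': 0.0, 'gripper_width': 0.9990313534036448}
```

View pics/scene0.png

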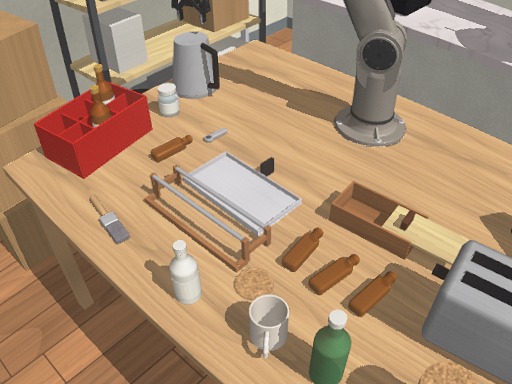

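View pics/top0.png

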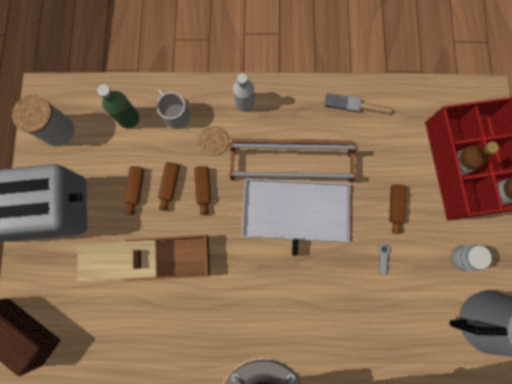

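Four flasks: three left of the rack, one right of it. The opener is at top (384,258), the lid is open to the left, and the tray fin is at top (296,246). Next, enlarged crops.

```bash
cat > h.py <<'E'
import numpy as np,cv2
from station import bot
from scipy.optimize import least_squares
def cam(n):
    c=bot.camera_info(n);f=192/np.tan(np.radians(c['vertical_fov']/2));return c,f,np.array(c['view'])
def ray(n,u,v):
    c,f,V=cam(n);d=np.array([(u-c['cx'])/f,(v-c['cy'])/f]);s=d.copy()
    for _ in range(30): s=d/(1+c['k1']*(s@s))
    R=V[:3,:3];o=-R.T@V[:3,3];return o,R.T@np.array([s[0],-s[1],-1.])
def proj(n,p):
    c,f,V=cam(n);q=V[:3,:3]@np.asarray(p,float)+V[:3,3];s=np.array([q[0],-q[1]])/-q[2]
    s=s*(1+c['k1']*(s@s));return s*f+[c['cx'],c['cy']]
def at(n,u,v,z):
    o,d=ray(n,u,v);return o+d*(z-o[2])/d[2]
def tri(t,s):
    A=[];b=[]
    for n,p in(("top",t),("scene",s)):
        o,d=ray(n,*p);d=d/np.linalg.norm(d);M=np.eye(3)-np.outer(d,d);A.append(M);b.append(M@o)
    A=np.vstack(A);b=np.hstack(b);x,*_=np.linalg.lstsq(A,b,rcond=None)
    return x,np.linalg.norm(A@x-b)
def crop(n,x,y,w,h,k,name,im=None):
    im=bot.read_camera(n) if im is None else im
    cv2.imwrite(f"pics/{name}.png",cv2.resize(im[y:y+h,x:x+w],None,fx=k,fy=k,interpolation=cv2.INTER_CUBIC))
def tool(dx,dy,dz=0):
    "world shift -> tool axes"
    from scipy.spatial.transform import Rotation as R
    q=bot.get_obs()['tool_rot'];return R.from_quat([q[1],q[2],q[3],q[0]]).inv().apply([dx,dy,dz])
E
python3 - <<'E'
from h import *
t=cv2.imread('pics/top0.png');s=cv2.imread('pics/scene0.png')
crop('top',70,130,200,150,4,'t1',t)
crop('top',220,130,200,150,4,'t2',t)
crop('scene',140,120,200,150,4,'s1',s)
crop('scene',270,170,200,150,4,'s2',s)
E
```

```text
(no output)
```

View pics/t1.png

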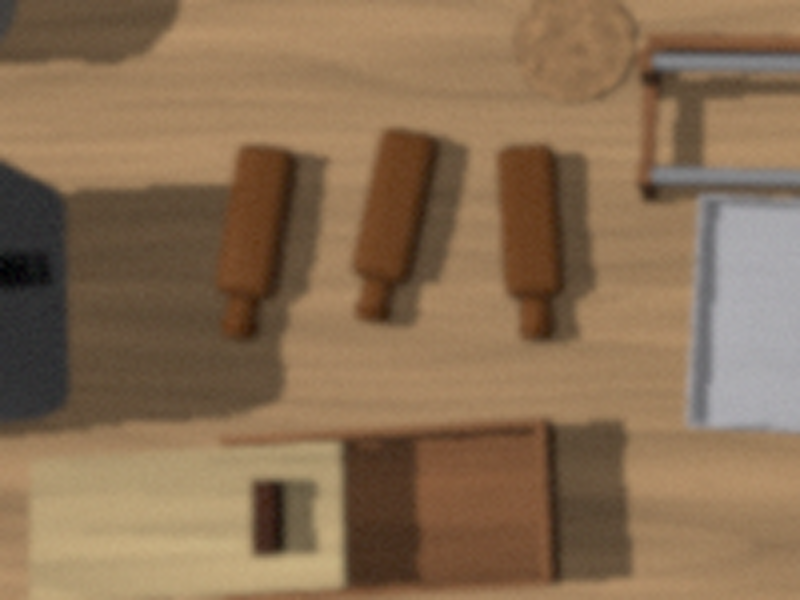

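View pics/t2.png

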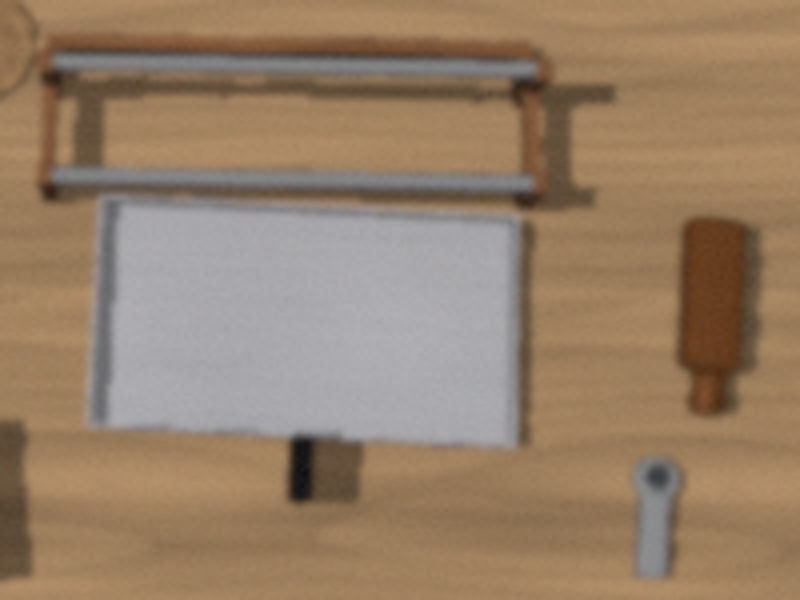

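View pics/s1.png

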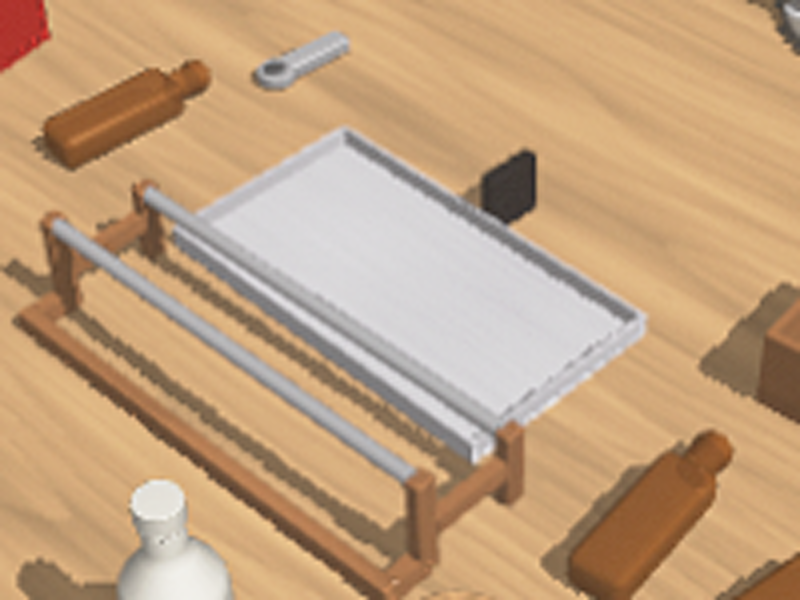

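View pics/s2.png

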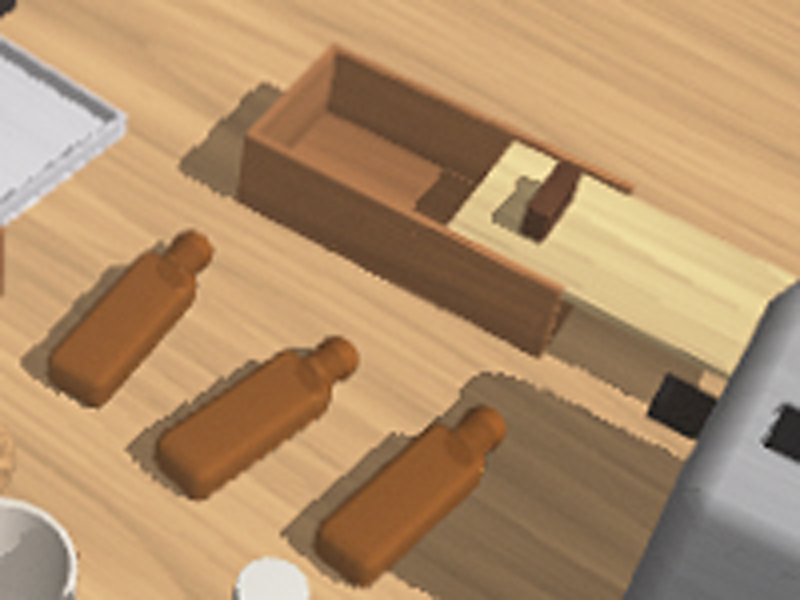

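The crops show clear keypoints for the rails, tray corners, fin, flasks, box and opener, so I triangulate them.

```bash
cat > m.py <<'E'
from h import *
T1=lambda u,v:(70+(u+.5)/4-.5,130+(v+.5)/4-.5)
T2=lambda u,v:(220+(u+.5)/4-.5,130+(v+.5)/4-.5)
S1=lambda u,v:(140+(u+.5)/4-.5,120+(v+.5)/4-.5)
S2=lambda u,v:(270+(u+.5)/4-.5,170+(v+.5)/4-.5)
P={'hiL':(T2(54,62),S1(410,476)),'hiR':(T2(535,70),S1(58,228)),
'loL':(T2(54,176),S1(500,418)),'loR':(T2(537,184),S1(148,192)),
'trayFL':(T2(92,426),S1(645,320)),'trayFR':(T2(519,445),S1(345,130)),
'fin_top_front':(T2(300,499),S1(533,152)),
'neckA':(T1(538,336),S2(195,246)),'neckB':(T1(372,318),S2(343,352)),'neckC':(T1(237,337),S2(491,420)),'neckD':(T2(708,412),S1(200,75)),
'baseA':(T1(526,147),S2(72,372)),'baseB':(T1(411,130),S2(180,462)),'baseC':(T1(267,147),S2(340,555)),'baseD':(T2(715,218),S1(58,136)),
'openhead':(T2(657,476),S1(275,71)),'opentail':(T2(654,577),S1(347,37)),
'boxRF':(T1(547,422),S2(250,137)),'boxRN':(T1(552,580),S2(335,47)),
'gripbar':(T1(267,517),S2(560,188)),'lidedge':(T1(345,510),S2(485,180))}
if __name__=="__main__":
    for k,(t,s) in P.items():
        x,r=tri(t,s);print(k,np.round(x*1000),round(r*1000,1))
E
python3 m.py
```

```text
hiL [695.  85.  79.] 0.3
hiR [ 692. -246.   75.] 1.7
loL [618.  84.  66.] 0.2
loR [ 615. -248.   58.] 2.6
trayFL [449.  60.  13.] 3.6
trayFR [ 437. -238.   15.] 4.2
fin_top_front [399. -83.  52.] 2.5
neckA [512. 168.  17.] 1.3
neckB [524. 287.  18.] 2.0
neckC [509. 382.  18.] 1.5
neckD [ 462. -373.   15.] 1.7
baseA [647. 180.  26.] 1.4
baseB [658. 265.  26.] 4.3
baseC [646. 368.  22.] 2.1
baseD [ 597. -379.   30.] 2.8
openhead [ 417. -335.   12.] 2.4
opentail [ 346. -329.   11.] 5.4
boxRF [448. 157.  57.] 4.2
boxRN [343. 150.  61.] 4.7
gripbar [382. 337.  82.] 5.6
lidedge [387. 291.  62.] 6.0
```

```bash
cat > m2.py <<'E'
from m import *
A=lambda p,z:at('top',*p,z)[:2]*1000
hi=[A(P[k][0],.075) for k in('hiL','hiR')];lo=[A(P[k][0],.056) for k in('loL','loR')]
# scene-only too
B=lambda p,z:at('scene',*p,z)[:2]*1000
print('rack top',np.mean(hi+lo,0),'scene',np.mean([B(P[k][1],z) for k,z in(('hiL',.075),('hiR',.075),('loL',.056),('loR',.056))],0))
d=hi[0]-hi[1]+lo[0]-lo[1];print('rack yaw',np.arctan2(-d[0],d[1]))
tr=[A(T2(*c),.018) for c in((92,426),(519,445),(100,197),(524,217))]
c=np.mean(tr,0);d=tr[0]-tr[1]+tr[2]-tr[3];th=np.arctan2(-d[0],d[1])
ts=[B(S1(*c),.018) for c in((645,322),(345,130),(478,447),(175,236))]
print('tray',c,'scene',np.mean(ts,0),'yaw',th,'fin',c-112*np.array([np.cos(th),np.sin(th)]))
print('fin front top',A(T2(300,499),.05),A(T2(303,437),.05))
for k,b,n in(('A',T1,[(525,148),(510,295),(560,290),(502,150),(550,147),(537,335)]),('B',T1,[(411,130),(357,268),(405,280),(385,132),(435,140),(372,318)]),('C',T1,[(267,147),(219,285),(268,293),(240,148),(292,153),(237,337)]),('D',T2,[(715,218),(682,362),(738,367),(687,222),(745,224),(708,412)])):
    base=A(b(*n[0]),.02);tip=A(b(*n[5]),.014);d=base-tip;L=np.linalg.norm(d)
    cen=tip+d/L*(30+55);bc=np.mean([A(b(*q),.022) for q in n[1:5]],0)
    print('flask',k,'cen',cen,'body',bc,'len',L,'yaw',np.arctan2(d[1],d[0]))
h=A(P['openhead'][0],.012);t=A(P['opentail'][0],.012);print('opener head',h,'tail',t,'yaw',np.arctan2(*(h-t)[::-1]))
print('box',A(P['boxRF'][0],.061),A(P['boxRN'][0],.061),'grip',A(T1(267,517),.083),B(S2(560,188),.083),'edge',A(P['lidedge'][0],.057))
E
python3 m2.py
```

```text
rack top [656.38223592 -81.48488233] scene [651.89196234 -83.14376849]
rack yaw -0.010862742337802687
tray [525.58976601 -93.81747309] scene [527.06470565 -84.95600418] yaw -0.039833759124827325 fin [413.67861104 -89.35727181]
fin front top [399.81639331 -84.11125145] [441.40701929 -86.46156022]
flask A cen [598.24203303 176.27699078] body [594.9334089  174.83038517] len 134.88192939897502 yaw 0.08869701811386485
flask B cen [608.63442551 272.42334786] body [605.56990851 271.76773471] len 137.9304898293781 yaw -0.16804771270692756
flask C cen [594.98016465 373.23314577] body [594.22932004 372.43879908] len 138.0536321843645 yaw -0.10934790283436148
flask D cen [ 547.41720589 -380.38037499] body [ 545.75185264 -379.37170674] len 137.98495374493314 yaw -0.07366405379795377
opener head [ 418.0067754  -336.77211084] tail [ 348.6860197 -331.7025515] yaw -0.07300195119729348
box [449.00857457 153.87486248] [344.59895058 147.62700075] grip [383.67182473 333.57000264] [379.64375466 340.71438601] edge [389.18950694 288.67652781]
```

The rows are not in the units I measure in: shifts go in shares of 50 mm and turns go in shares of pi rad. I convert before sending: -0.044 m is -0.88, 0.016 m is 0.32, 0.106 rad / 3.1416 = 0.0337.

Call:
drive_effector --steps '{"dx": [0,0,0,0.32,0.32,0.32,0.32,0.32,0.32,0.32,0.32,0.32,0.32,0.32,0.32,0.32,0,0],"dy": [0,0,0,-0.88,-0.88,-0.88,-0.88,-0.88,-0.88,-0.88,-0.88,-0.88,-0.88,-0.88,-0.88,-0.88,0,0],"dz": [0,0,0,0,0,0,0,0,0,0,0,0,0,0,0,0,0,0],"yaw": [0.0337,0.0337,0.0334,0,0,0,0,0,0,0,0,0,0,0,0,0,0,0],"finger_gap": [1,1,1,1,1,1,1,1,1,1,1,1,1,1,1,1,1,1]}' --grip_force 40

```text
t: 1.9
eef_pos: [0.4152, -0.0855, 0.2311]
tool_rot: [0.0, 1.0, -0.019, -0.0]
contact_force: [0.7, -0.0, 0.3]
gripper_width: 1.002
grasp_force: 0.0
```

```bash
cat >> h.py <<'E'
def go(x,y,z,yaw):
    "tool-axis shift and turn to reach a down pose (mm)"
    o=bot.get_obs();from scipy.spatial.transform import Rotation as R
    q=o['tool_rot'];X=R.from_quat([q[1],q[2],q[3],q[0]]).as_matrix()
    cur=np.arctan2(X[1,0],X[0,0]);d=np.array([x,y,z])/1000-o['eef_pos']
    print('t',round(o['t'],1),'now',np.round(o['eef_pos']*1000,1),'yaw',round(cur,3),'turn',round(cur-yaw,3))
    c,s=np.cos(yaw),np.sin(yaw)
    print(' shift after turn',np.round([d[0]*c+d[1]*s,d[0]*s-d[1]*c,-d[2]],4),' before',np.round(X.T@d,4))
E
python3 -c "
from h import *
go(418,-85,20,-.04)"
```

```text
t 1.9 now [415.2 -85.5 231.1] yaw -0.037 turn 0.003
 shift after turn [ 0.0028 -0.0006  0.2111]  before [ 0.0029 -0.0006  0.2111]
```

Scaled: 0.045 m is 0.9, 0.04 m is 0.8.

Call:
drive_effector --steps '{"dx": [0.06,0,0,0,0,0,0,0,0,0,0,0,0],"dy": [0,0,0,0,0,0,0,0,0,0,0,0,0],"dz": [0.8,0.9,0.9,0.8,0.52,0.3,0,0,0,0,0,0,0],"yaw": [0,0,0,0,0,0,0,0,0,0,0,0,0],"finger_gap": [1,1,0.6,0.6,0.6,0.6,0.6,0,0,0,0,0,0]}' --grip_force 40

```text
t: 3.2
eef_pos: [0.4191, -0.0868, 0.0214]
tool_rot: [0.0, 1.0, -0.02, 0.001]
contact_force: [-1.1, -1.6, 7.6]
gripper_width: 0.154
grasp_force: 40.0
```

```bash
python3 -c "
from h import *
go(528,-82,20,-.011)"
```

```text
t 3.2 now [419.1 -86.8  21.4] yaw -0.041 turn -0.03
 shift after turn [ 0.1089 -0.006   0.0014]  before [ 0.1087 -0.0093  0.0016]
```

Scaled: 0.01 m is 0.2, 0.008 m is 0.16, -0.015 rad / 3.1416 = -0.0048.

Call:
drive_effector --steps '{"dx": [0,0.1,0.2,0.2,0.2,0.2,0.2,0.2,0.2,0.2,0.16,0.1,0],"dy": [0,-0.06,-0.06,0,0,0,0,0,0,0,0,0,0],"dz": [0,0,0,0,0,0,0,0,0,0,0,0,0],"yaw": [-0.0048,-0.0048,0,0,0,0,0,0,0,0,0,0,0],"finger_gap": [0,0,0,0,0,0,0,0,0,0,0,0,0]}' --grip_force 40

```text
t: 4.5
eef_pos: [0.5147, -0.0819, 0.0212]
tool_rot: [0.001, 1.0, -0.005, -0.002]
contact_force: [-5.8, -0.4, 10.0]
gripper_width: 0.155
grasp_force: 41.0
```

```bash
python3 -c "
from h import *
go(528,-82,20,-.011)"
```

```text
t 4.5 now [514.7 -81.9  21.2] yaw -0.011 turn 0.0
 shift after turn [ 0.0133 -0.0001  0.0012]  before [ 0.0133 -0.0001  0.0011]
```

Scaled: 0.005 m is 0.1, 0.004 m is 0.08.

Call:
drive_effector --steps '{"dx": [0.1,0.08,0.06,0.04,0],"dy": [0,0,0,0,0],"dz": [0,0,0,0,0],"yaw": [0,0,0,0,0],"finger_gap": [0,0,0,0,0]}' --grip_force 40

```text
t: 5.0
eef_pos: [0.5275, -0.0821, 0.0212]
tool_rot: [0.001, 1.0, -0.005, -0.003]
contact_force: [-10.1, 0.2, 13.8]
gripper_width: 0.157
grasp_force: 41.4
```

Call:
drive_effector --steps '{"dx": [0.06,0.04,0,0],"dy": [0,0,0,0],"dz": [0,0,0,0],"yaw": [0,0,0,0],"finger_gap": [0,0,0,0]}' --grip_force 40

```text
t: 5.4
eef_pos: [0.5319, -0.0822, 0.0212]
tool_rot: [0.001, 1.0, -0.005, -0.003]
contact_force: [-10.7, 0.6, 16.4]
gripper_width: 0.155
grasp_force: 41.7
```

Scaled: 0.003 m is 0.06, 0.002 m is 0.04.

Call:
drive_effector --steps '{"dx": [0.06,0.04,0,0],"dy": [0,0,0,0],"dz": [0,0,0,0],"yaw": [0,0,0,0],"finger_gap": [0,0,0,0]}' --grip_force 40

```text
t: 5.8
eef_pos: [0.532, -0.0823, 0.021]
tool_rot: [0.001, 1.0, -0.006, -0.008]
contact_force: [-25.2, 1.7, 31.4]
gripper_width: 0.156
grasp_force: 44.1
```

```bash
python3 - <<'E'
from h import *
a=bot.read_camera('top');b=bot.read_camera('scene')
a=cv2.resize(a[130:250,220:370],None,fx=2.66,fy=2.66,interpolation=2);b=cv2.resize(b[140:260,140:290],None,fx=2.66,fy=2.66,interpolation=2)
cv2.imwrite('pics/tr1.png',np.hstack([a,b]))
E
```

```text
(no output)
```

View pics/tr1.png

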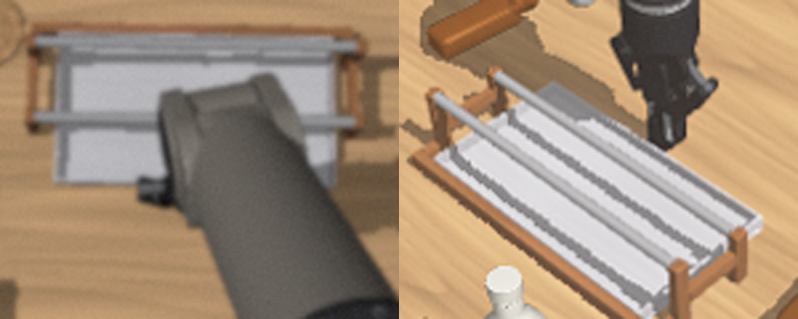

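Scaled: -0.045 m is -0.9, -0.004 m is -0.08.

Call:
drive_effector --steps '{"dx": [-0.08,0,0,0,0,0,0,0,0],"dy": [0,0,0,0,0,0,0,0,0],"dz": [-0.02,0,0,0,-0.4,-0.9,-0.9,-0.6,0],"yaw": [0,0,0,0,0,0,0,0,0],"finger_gap": [0,0.6,0.6,0.6,0.6,0.75,0.75,0.75,0.75]}' --grip_force 40

```text
t: 6.8
eef_pos: [0.5402, -0.0815, 0.1662]
tool_rot: [0.0, 1.0, -0.005, 0.005]
contact_force: [0.9, 0.6, 0.2]
gripper_width: 0.748
grasp_force: 0.0
```

```bash
python3 -c "
from h import *
go(546.5,-380,150,-.074)"
```

```text
t 6.8 now [540.2 -81.5 166.2] yaw -0.01 turn 0.064
 shift after turn [0.0284 0.2972 0.0162]  before [0.0092 0.2984 0.0165]
```

Scaled: 0.043 m is 0.86, 0.04 m is 0.8, 0.064 rad / 3.1416 = 0.0204.

Call:
drive_effector --steps '{"dx": [0.02,0.08,0.08,0.08,0.08,0.08,0.08,0,0,0],"dy": [0.8,0.86,0.86,0.86,0.86,0.86,0.8,0,0,0],"dz": [0,0,0,0,0,0,0,0,0.6,0],"yaw": [0.0204,0,0,0,0,0,0,0,0,0],"finger_gap": [0.75,0.75,0.75,0.75,0.75,0.75,0.75,0.75,0.75,0.75]}'

```text
t: 7.8
eef_pos: [0.5396, -0.376, 0.1268]
tool_rot: [-0.002, 0.999, -0.037, -0.003]
contact_force: [-0.2, 1.4, -0.4]
gripper_width: 0.749
grasp_force: 0.0
```

```bash
python3 - <<'E'
from h import *
go(546.5,-380,6,-.074)
a=bot.read_camera('top');b=bot.read_camera('scene')
a=cv2.resize(a[130:250,300:450],None,fx=2.66,fy=2.66,interpolation=2);b=cv2.resize(b[100:220,120:270],None,fx=2.66,fy=2.66,interpolation=2)
cv2.imwrite('pics/d1.png',np.hstack([a,b]))
E
```

```text
t 7.8 now [ 539.6 -376.   126.8] yaw -0.074 turn -0.0
 shift after turn [0.0071 0.0035 0.1208]  before [0.0079 0.0039 0.1207]
```

Scaled: 0.035 m is 0.7, 0.03 m is 0.6.

Call:
drive_effector --steps '{"dx": [0.14,0,0,0,0,0,0,0,0,0,0],"dy": [0.08,0,0,0,0,0,0,0,0,0,0],"dz": [0.6,0.7,0.6,0.4,0.1,0,0,0,0,0,0],"yaw": [0,0,0,0,0,0,0,0,0,0,0],"finger_gap": [0.75,0.75,0.75,0.75,0.75,0.75,0.3,0.3,0.3,0.3,0.3]}' --grip_force 25

```text
t: 9.0
eef_pos: [0.5502, -0.3827, 0.0135]
tool_rot: [0.001, 0.999, -0.037, 0.002]
contact_force: [-1.2, 0.4, 7.5]
gripper_width: 0.485
grasp_force: 26.7
```

```bash
python3 -c "
from h import *
go(648,-202,150,-.011)"
```

```text
t 9.0 now [ 550.2 -382.7   13.5] yaw -0.074 turn -0.063
 shift after turn [ 0.0958 -0.1818 -0.1365]  before [ 0.0846 -0.1873 -0.1365]
```

Scaled: 0.006 m is 0.12, -0.001 m is -0.02.

Call:
drive_effector --steps '{"dx": [0,0,-0.02,0],"dy": [0,0,0,0],"dz": [0,0,0.12,0],"yaw": [0,0,0,0],"finger_gap": [0.75,0.75,0.75,0.75]}'

```text
t: 9.4
eef_pos: [0.5468, -0.3818, 0.0042]
tool_rot: [-0.0, 0.999, -0.037, -0.001]
contact_force: [-0.8, -0.6, -0.4]
gripper_width: 0.75
grasp_force: 0.0
```

Call:
drive_effector --steps '{"dx": [0,0],"dy": [0,0],"dz": [0.08,0],"yaw": [0,0],"finger_gap": [0.75,0.75]}'

```text
t: 9.6
eef_pos: [0.5472, -0.3818, 0.0005]
tool_rot: [-0.0, 0.999, -0.037, -0.001]
contact_force: [-0.1, -0.5, 0.7]
gripper_width: 0.752
grasp_force: 0.0
```

Scaled: -0.004 m is -0.08.

Call:
drive_effector --steps '{"dx": [0,0,0,0,0],"dy": [0,0,0,0,0],"dz": [-0.08,0,0,0,0],"yaw": [0,0,0,0,0],"finger_gap": [0.75,0.3,0.3,0.3,0.3]}' --grip_force 25

```text
t: 10.1
eef_pos: [0.5482, -0.3824, 0.006]
tool_rot: [0.0, 0.999, -0.037, 0.001]
contact_force: [-0.4, -0.2, 4.8]
gripper_width: 0.488
grasp_force: 26.5
```

Call:
drive_effector --steps '{"dx": [0,0,0,0,0],"dy": [0,0,0,0,0],"dz": [-0.4,-0.8,-0.9,-0.8,0],"yaw": [0,0,0,0,0],"finger_gap": [0.3,0.3,0.3,0.3,0.3]}' --grip_force 30

```text
t: 10.6
eef_pos: [0.5509, -0.3839, 0.1565]
tool_rot: [0.002, 0.999, -0.037, 0.004]
contact_force: [0.9, -0.7, -1.3]
gripper_width: 0.489
grasp_force: 31.8
```

```bash
python3 -c "
from h import *
go(648,-202,150,-.011)"
```

```text
t 10.6 now [ 550.9 -383.9  156.5] yaw -0.075 turn -0.064
 shift after turn [ 0.0951 -0.1829  0.0065]  before [ 0.0833 -0.1886  0.0064]
```

Scaled: -0.037 m is -0.74, -0.035 m is -0.7, -0.064 rad / 3.1416 = -0.0204.

Call:
drive_effector --steps '{"dx": [0,0.38,0.38,0.38,0.38,0.38,0,0],"dy": [0,-0.74,-0.74,-0.74,-0.74,-0.7,0,0],"dz": [0,0,0,0,0,0,0,0],"yaw": [-0.0204,0,0,0,0,0,0,0],"finger_gap": [0.3,0.3,0.3,0.3,0.3,0.3,0.3,0.3]}'

```text
t: 11.4
eef_pos: [0.6442, -0.1981, 0.1487]
tool_rot: [-0.0, 1.0, -0.004, -0.001]
contact_force: [0.2, -0.3, -1.3]
gripper_width: 0.486
grasp_force: 31.8
```

```bash
python3 -c "
from h import *
go(648,-202,90,-.011)"
```

```text
t 11.4 now [ 644.2 -198.1  148.7] yaw -0.007 turn 0.004
 shift after turn [0.0038 0.0038 0.0587]  before [0.0039 0.0039 0.0587]
```

Scaled: 0.025 m is 0.5, 0.02 m is 0.4, 0.004 rad / 3.1416 = 0.0013.

Call:
drive_effector --steps '{"dx": [0.08,0,0,0,0,0],"dy": [0.08,0,0,0,0,0],"dz": [0.5,0.4,0.2,0.08,0.06,0],"yaw": [0.0013,0,0,0,0,0],"finger_gap": [0.3,0.3,0.3,0.3,0.3,0.3]}' --grip_force 20

```text
t: 12.0
eef_pos: [0.6487, -0.2044, 0.0887]
tool_rot: [0.0, 1.0, -0.007, 0.0]
contact_force: [0.3, 0.1, -1.0]
gripper_width: 0.486
grasp_force: 31.7
```

Call:
drive_effector --steps '{"dx": [0,0,0,0],"dy": [0,0,0,0],"dz": [0.06,0.06,0.04,0],"yaw": [0,0,0,0],"finger_gap": [0.3,0.3,0.3,0.3]}'

```text
t: 12.4
eef_pos: [0.6481, -0.2046, 0.0817]
tool_rot: [0.0, 1.0, -0.007, -0.0]
contact_force: [-5.2, 0.1, 5.8]
gripper_width: 0.485
grasp_force: 32.2
```

Scaled: 0.003 m is 0.06.

Call:
drive_effector --steps '{"dx": [0,0,0],"dy": [0,0,0],"dz": [0.06,0.06,0],"yaw": [0,0,0],"finger_gap": [0.3,0.3,0.3]}' --grip_force 20

```text
t: 12.7
eef_pos: [0.6472, -0.2047, 0.0753]
tool_rot: [0.0, 1.0, -0.007, -0.001]
contact_force: [-7.1, 0.8, 7.2]
gripper_width: 0.487
grasp_force: 33.6
```

```bash
python3 - <<'E'
from h import *
b=bot.read_camera('scene')
crop('scene',140,110,150,130,4,'d2',b)
E
```

```text
(no output)
```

View pics/d2.png

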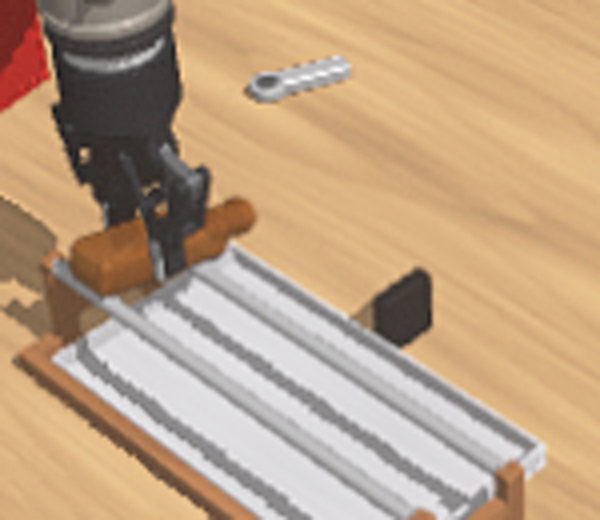

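The flask is pitched onto both rails, with the neck low and the fin end clear. Release and move to flask A.

Scaled: -0.046 m is -0.92, -0.04 m is -0.8, -0.1 rad / 3.1416 = -0.0318.

Call:
drive_effector --steps '{"dx": [0,0,0,0,0,0,0,0,0,0,0,0,0,0,0,0,0],"dy": [0,0,0,0,0,0,0,-0.92,-0.92,-0.92,-0.92,-0.92,-0.92,-0.92,-0.92,0,0],"dz": [0,0,0,-0.2,-0.6,-0.8,0,0,0,0,0,0,0,0,0,0,0],"yaw": [0,0,0,0,0,0,-0.0318,0,0,0,0,0,0,0,0,0,0],"finger_gap": [0.68,0.68,0.68,0.68,0.68,0.75,0.75,0.75,0.75,0.75,0.75,0.75,0.75,0.75,0.75,0.75,0.75]}' --grip_force 25

```text
t: 14.45
eef_pos: [0.6168, 0.1646, 0.155]
tool_rot: [-0.0, 0.999, 0.045, 0.0]
contact_force: [0.5, -0.7, 0.2]
gripper_width: 0.749
grasp_force: 0.0
```

```bash
python3 -c "
from h import *
go(597,175.5,5,.089)"
```

```text
t 14.4 now [616.8 164.6 155. ] yaw 0.089 turn 0.0
 shift after turn [-0.0188 -0.0126  0.15  ]  before [-0.0189 -0.0126  0.15  ]
```

Scaled: 0.04 m is 0.8, 0.035 m is 0.7.

Call:
drive_effector --steps '{"dx": [-0.38,0,0,0,0,0,0,0,0,0,0],"dy": [-0.26,0,0,0,0,0,0,0,0,0,0],"dz": [0.6,0.8,0.7,0.5,0.32,0.06,0,0,0,0,0],"yaw": [0,0,0,0,0,0,0,0,0,0,0],"finger_gap": [0.75,0.75,0.75,0.75,0.75,0.75,0.75,0.3,0.3,0.3,0.3]}' --grip_force 25

```text
t: 15.55
eef_pos: [0.5983, 0.1744, 0.007]
tool_rot: [-0.0, 0.999, 0.043, 0.002]
contact_force: [-0.7, -1.3, 6.4]
gripper_width: 0.487
grasp_force: 27.4
```

Call:
drive_effector --steps '{"dx": [0,0,0,0,0],"dy": [0,0,0,0,0],"dz": [-0.4,-0.8,-0.9,-0.8,0],"yaw": [0,0,0,0,0],"finger_gap": [0.3,0.3,0.3,0.3,0.3]}' --grip_force 25

```text
t: 16.05
eef_pos: [0.6005, 0.1754, 0.1569]
tool_rot: [-0.001, 0.999, 0.043, 0.005]
contact_force: [1.6, -0.1, -1.6]
gripper_width: 0.488
grasp_force: 26.4
```

```bash
python3 -c "
from h import *
go(651,38,90,-.011)"
```

```text
t 16.1 now [600.5 175.4 156.9] yaw 0.086 turn 0.097
 shift after turn [0.0521 0.1368 0.0669]  before [0.0379 0.1414 0.0669]
```

Scaled: 0.034 m is 0.68, 0.03 m is 0.6, 0.097 rad / 3.1416 = 0.0309.

Call:
drive_effector --steps '{"dx": [0,0.26,0.26,0.26,0.26,0,0,0],"dy": [0,0.68,0.68,0.68,0.68,0,0,0],"dz": [0,0,0,0,0,0,0.6,0],"yaw": [0.0309,0,0,0,0,0,0,0],"finger_gap": [0.3,0.3,0.3,0.3,0.3,0.3,0.3,0.3]}'

```text
t: 16.85
eef_pos: [0.644, 0.0365, 0.1161]
tool_rot: [0.001, 1.0, -0.006, -0.004]
contact_force: [-1.2, -0.5, -2.1]
gripper_width: 0.487
grasp_force: 26.3
```

```bash
python3 -c "
from h import *
go(651,38,76,-.011)"
```

```text
t 16.9 now [644.   36.5 116.1] yaw -0.012 turn -0.001
 shift after turn [ 0.007  -0.0016  0.0401]  before [ 0.0073 -0.0016  0.04  ]
```

Scaled: 0.014 m is 0.28, 0.01 m is 0.2.

Call:
drive_effector --steps '{"dx": [0.12,0,0,0,0,0,0,0,0],"dy": [0,0,0,0,0,0,0,0,0],"dz": [0.28,0.2,0.06,0.06,0.06,0.06,0.06,0.04,0],"yaw": [0,0,0,0,0,0,0,0,0],"finger_gap": [0.3,0.3,0.3,0.3,0.3,0.3,0.3,0.3,0.3]}'

```text
t: 17.75
eef_pos: [0.6522, 0.0374, 0.0801]
tool_rot: [0.0, 1.0, -0.005, -0.001]
contact_force: [-6.1, -0.6, 5.1]
gripper_width: 0.484
grasp_force: 28.5
```

Scaled: 0.002 m is 0.04.

Call:
drive_effector --steps '{"dx": [0,0,0],"dy": [0,0,0],"dz": [0.04,0.04,0],"yaw": [0,0,0],"finger_gap": [0.3,0.3,0.3]}'

```text
t: 18.05
eef_pos: [0.652, 0.0375, 0.0766]
tool_rot: [0.0, 1.0, -0.006, -0.001]
contact_force: [-9.2, -1.2, 9.8]
gripper_width: 0.485
grasp_force: 29.7
```

Call:
drive_effector --steps '{"dx": [0,0,0,0,0,0,0,0,-0.1,-0.1,-0.1,0,0,0],"dy": [0,0,0,0,0,0,-0.4,-0.9,-0.9,-0.9,-0.9,-0.8,0,0],"dz": [0,0,0,-0.2,-0.6,-0.8,0,0,0,0,0,0,0,0],"yaw": [0,0,0,0,0,0,0.0382,0,0,0,0,0,0.0127,0],"finger_gap": [0.68,0.68,0.68,0.68,0.68,0.75,0.75,0.75,0.75,0.75,0.75,0.75,0.75,0.75]}' --grip_force 25

```text
t: 19.45
eef_pos: [0.6672, 0.2794, 0.1558]
tool_rot: [-0.0, 0.996, -0.084, 0.0]
contact_force: [0.6, -0.9, -0.2]
gripper_width: 0.753
grasp_force: 0.0
```

```bash
python3 -c "
from h import *
go(607,272,5,-.168)"
```

```text
t 19.4 now [667.2 279.4 155.8] yaw -0.169 turn -0.001
 shift after turn [-0.0581  0.0174  0.1508]  before [-0.0581  0.0176  0.1508]
```

Scaled: 0.04 m is 0.8, 0.035 m is 0.7.

Call:
drive_effector --steps '{"dx": [-0.58,-0.58,0,0,0,0,0,0,0,0,0,0,0],"dy": [0.18,0.18,0,0,0,0,0,0,0,0,0,0,0],"dz": [0,0,0.6,0.8,0.7,0.5,0.32,0.08,0,0,0,0,0],"yaw": [0,0,0,0,0,0,0,0,0,0,0,0,0],"finger_gap": [0.75,0.75,0.75,0.75,0.75,0.75,0.75,0.75,0.75,0.3,0.3,0.3,0.3]}' --grip_force 25

```text
t: 20.75
eef_pos: [0.6087, 0.2703, 0.0072]
tool_rot: [-0.001, 0.996, -0.085, 0.001]
contact_force: [0.0, -0.3, 8.0]
gripper_width: 0.481
grasp_force: 27.6
```

Call:
drive_effector --steps '{"dx": [0,0,0,0,0],"dy": [0,0,0,0,0],"dz": [-0.4,-0.8,-0.9,-0.8,0],"yaw": [0,0,0,0,0],"finger_gap": [0.3,0.3,0.3,0.3,0.3]}' --grip_force 25

```text
t: 21.25
eef_pos: [0.6107, 0.2714, 0.1573]
tool_rot: [-0.003, 0.996, -0.086, 0.005]
contact_force: [1.2, -0.1, -1.4]
gripper_width: 0.484
grasp_force: 26.7
```

```bash
python3 -c "
from h import *
go(650,-42,90,-.011)"
```

```text
t 21.2 now [610.7 271.4 157.3] yaw -0.171 turn -0.16
 shift after turn [0.0427 0.3129 0.0673]  before [0.0916 0.3025 0.0662]
```

Scaled: 0.039 m is 0.78, 0.005 m is 0.1, -0.08 rad / 3.1416 = -0.0255.

Call:
drive_effector --steps '{"dx": [0,0,0.1,0.1,0.1,0.1,0.1,0.1,0.1,0.1,0,0],"dy": [0,0,0.78,0.78,0.78,0.78,0.78,0.78,0.78,0.78,0,0],"dz": [0,0,0,0,0,0,0,0,0,0,0,0],"yaw": [-0.0255,-0.0255,0,0,0,0,0,0,0,0,0,0],"finger_gap": [0.3,0.3,0.3,0.3,0.3,0.3,0.3,0.3,0.3,0.3,0.3,0.3]}'

```text
t: 22.45
eef_pos: [0.643, -0.0447, 0.1493]
tool_rot: [0.0, 1.0, -0.007, -0.001]
contact_force: [-0.1, 1.3, -3.2]
gripper_width: 0.488
grasp_force: 26.6
```

```bash
python3 -c "
from h import *
go(650,-42,77,-.011)"
```

```text
t 22.4 now [643.  -44.7 149.3] yaw -0.014 turn -0.003
 shift after turn [ 0.0069 -0.0028  0.0723]  before [ 0.0071 -0.0029  0.0723]
```

Scaled: 0.02 m is 0.4, 0.01 m is 0.2.

Call:
drive_effector --steps '{"dx": [0.12,0,0,0,0,0,0,0,0,0],"dy": [-0.06,0,0,0,0,0,0,0,0,0],"dz": [0.4,0.4,0.2,0.08,0.06,0.06,0.06,0.06,0.06,0],"yaw": [0,0,0,0,0,0,0,0,0,0],"finger_gap": [0.3,0.3,0.3,0.3,0.3,0.3,0.3,0.3,0.3,0.3]}'

```text
t: 23.45
eef_pos: [0.6491, -0.0401, 0.082]
tool_rot: [0.0, 1.0, -0.006, -0.001]
contact_force: [-4.1, -0.3, 3.6]
gripper_width: 0.488
grasp_force: 28.1
```

Release, then on to flask C (594.5,373).

Scaled: 0.003 m is 0.06, 0.002 m is 0.04.

Call:
drive_effector --steps '{"dx": [0,0,0],"dy": [0,0,0],"dz": [0.06,0.04,0],"yaw": [0,0,0],"finger_gap": [0.3,0.3,0.3]}'

```text
t: 23.75
eef_pos: [0.6486, -0.0401, 0.0769]
tool_rot: [0.0, 1.0, -0.006, -0.001]
contact_force: [-5.9, 0.6, 4.8]
gripper_width: 0.487
grasp_force: 29.1
```

Call:
drive_effector --steps '{"dx": [0,0,0,0,0,0,0,-0.2,-0.2,-0.2,-0.2,-0.2,-0.2,-0.2,-0.2,-0.2,0,0],"dy": [0,0,0,0,0,0,-0.4,-0.9,-0.9,-0.9,-0.9,-0.9,-0.9,-0.9,-0.9,-0.7,0,0],"dz": [0,0,0,-0.2,-0.6,-0.8,0,0,0,0,0,0,0,0,0,0,0,0],"yaw": [0,0,0,0,0,0,0.0306,0,0,0,0,0,0,0,0,0,0,0],"finger_gap": [0.68,0.68,0.68,0.68,0.68,0.75,0.75,0.75,0.75,0.75,0.75,0.75,0.75,0.75,0.75,0.75,0.75,0.75]}' --grip_force 25

```text
t: 25.55
eef_pos: [0.6023, 0.3837, 0.1568]
tool_rot: [-0.0, 0.999, -0.052, 0.0]
contact_force: [0.4, -0.5, 0.5]
gripper_width: 0.748
grasp_force: 0.0
```

```bash
python3 -c "
from h import *
go(594.5,373,5,-.109)"
```

```text
t 25.6 now [602.3 383.7 156.8] yaw -0.105 turn 0.004
 shift after turn [-0.0066  0.0115  0.1518]  before [-0.0067  0.0116  0.1518]
```

Scaled: 0.04 m is 0.8, 0.035 m is 0.7.

Call:
drive_effector --steps '{"dx": [-0.12,0,0,0,0,0,0,0,0,0,0],"dy": [0.24,0,0,0,0,0,0,0,0,0,0],"dz": [0.6,0.8,0.7,0.5,0.32,0.1,0,0,0,0,0],"yaw": [0,0,0,0,0,0,0,0,0,0,0],"finger_gap": [0.75,0.75,0.75,0.75,0.75,0.75,0.75,0.3,0.3,0.3,0.3]}' --grip_force 25

```text
t: 26.65
eef_pos: [0.5969, 0.3719, 0.0072]
tool_rot: [-0.001, 0.999, -0.054, 0.001]
contact_force: [-0.6, 0.6, 7.1]
gripper_width: 0.483
grasp_force: 27.5
```

Call:
drive_effector --steps '{"dx": [0,0,0,0,0],"dy": [0,0,0,0,0],"dz": [-0.4,-0.8,-0.9,-0.8,0],"yaw": [0,0,0,0,0],"finger_gap": [0.3,0.3,0.3,0.3,0.3]}' --grip_force 25

```text
t: 27.15
eef_pos: [0.5986, 0.3736, 0.1577]
tool_rot: [-0.004, 0.999, -0.054, 0.004]
contact_force: [1.4, 1.2, -0.8]
gripper_width: 0.484
grasp_force: 26.6
```

```bash
python3 -c "
from h import *
go(649,-124,90,-.011)"
```

```text
t 27.1 now [598.6 373.6 157.7] yaw -0.107 turn -0.096
 shift after turn [0.0558 0.497  0.0677]  before [0.1028 0.4898 0.0649]
```

Scaled: 0.045 m is 0.9, -0.01 m is -0.2, -0.096 rad / 3.1416 = -0.0306.

Call:
drive_effector --steps '{"dx": [0,0.1,0.1,0.1,0.1,0.1,0.1,0.1,0.1,0.1,0.1,0.1,0,0],"dy": [0,0.9,0.9,0.9,0.9,0.9,0.9,0.9,0.9,0.9,0.9,0.9,0,0],"dz": [-0.2,0,0,0,0,0,0,0,0,0,0,0,0,0],"yaw": [-0.0306,0,0,0,0,0,0,0,0,0,0,0,0,0],"finger_gap": [0.3,0.3,0.3,0.3,0.3,0.3,0.3,0.3,0.3,0.3,0.3,0.3,0.3,0.3]}'

```text
t: 28.55
eef_pos: [0.6442, -0.1266, 0.1594]
tool_rot: [0.0, 1.0, -0.007, -0.001]
contact_force: [-1.1, 1.2, -1.5]
gripper_width: 0.485
grasp_force: 26.6
```

```bash
python3 -c "
from h import *
go(649,-122,77,-.011)"
```

```text
t 28.6 now [ 644.2 -126.6  159.4] yaw -0.015 turn -0.004
 shift after turn [ 0.0048 -0.0046  0.0824]  before [ 0.0049 -0.0047  0.0824]
```

Scaled: 0.03 m is 0.6, 0.02 m is 0.4.

Call:
drive_effector --steps '{"dx": [0.08,0,0,0,0,0,0,0,0,0],"dy": [-0.08,0,0,0,0,0,0,0,0,0],"dz": [0.4,0.6,0.2,0.08,0.06,0.06,0.06,0.06,0.06,0],"yaw": [0,0,0,0,0,0,0,0,0,0],"finger_gap": [0.3,0.3,0.3,0.3,0.3,0.3,0.3,0.3,0.3,0.3]}'

```text
t: 29.55
eef_pos: [0.6484, -0.1207, 0.0821]
tool_rot: [0.0, 1.0, -0.006, -0.001]
contact_force: [-3.9, 0.1, 3.5]
gripper_width: 0.488
grasp_force: 28.1
```

Release, rise, and look.

Scaled: -0.04 m is -0.8, -0.035 m is -0.7.

Call:
drive_effector --steps '{"dx": [0,0,0,0,0,0,0,0,0,-0.6,-0.7,-0.7,-0.7,-0.7,-0.7,-0.6,0,0],"dy": [0,0,0,0,0,0,0,0,0,0.6,0.7,0.7,0.7,0.7,0.6,0.6,0,0],"dz": [0.06,0.04,0,0,0,0,-0.2,-0.6,-0.8,-0.4,0,0,0,0,0,0,0,0],"yaw": [0,0,0,0,0,0,0,0,0,0,0,0,0,0,0,0,0,0],"finger_gap": [0.3,0.3,0.3,0.68,0.68,0.68,0.68,0.68,0.75,0.5,0.5,0.5,0.5,0.5,0.5,0.5,0.5,0.5]}' --grip_force 25

```text
t: 31.35
eef_pos: [0.4111, -0.349, 0.1771]
tool_rot: [0.0, 1.0, -0.007, 0.0]
contact_force: [0.2, -0.3, 0.9]
gripper_width: 0.497
grasp_force: 0.0
```

```bash
python3 - <<'E'
from h import *
go(378,-334,100,-.073)
a=bot.read_camera('top');b=bot.read_camera('scene')
cv2.imwrite('pics/a4.png',a);cv2.imwrite('pics/b4.png',b)
a=cv2.resize(a[125:295,220:420],None,fx=2.0,fy=2.0,interpolation=2);b=cv2.resize(b[110:280,130:330],None,fx=2.0,fy=2.0,interpolation=2)
cv2.imwrite('pics/fl.png',np.hstack([a,b]))
E
```

```text
t 31.4 now [ 411.1 -349.   177.1] yaw -0.014 turn 0.059
 shift after turn [-0.0341 -0.0125  0.0771]  before [-0.0334 -0.0146  0.0771]
```

View pics/fl.png

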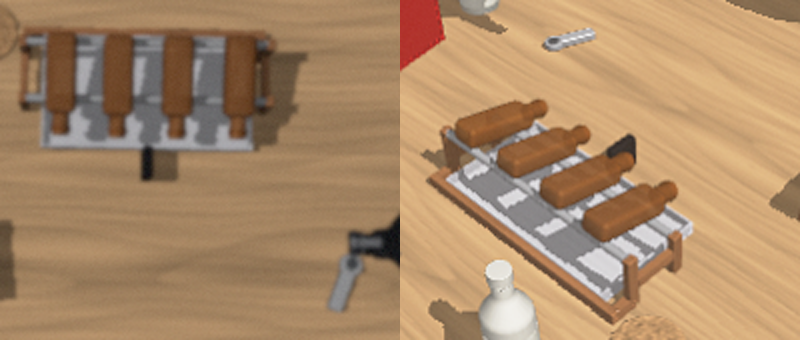

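All four flasks lie across both rails and the tray is home. The opener has been shifted: its head is now at top ≈(395,257) and its tail at ≈(390,277). Enlarging it to re-measure.

```bash
python3 - <<'E'
from h import *
a=cv2.imread('pics/a4.png');b=cv2.imread('pics/b4.png')
a=cv2.resize(a[235:295,370:420],None,fx=8,fy=8,interpolation=2);b=cv2.resize(b[110:170,195:245],None,fx=8,fy=8,interpolation=2)
cv2.imwrite('pics/op.png',np.hstack([a,b]))
E
```

```text
(no output)
```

View pics/op.png

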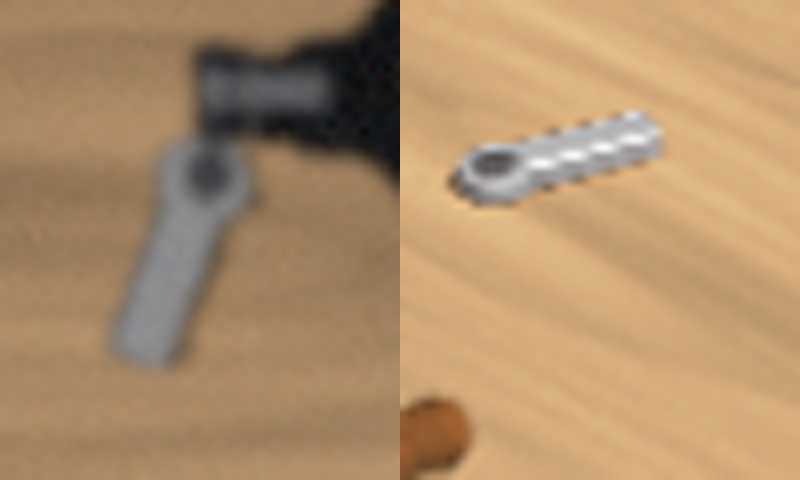

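Head hole at crop (207,172), bar end at (147,358); in the scene half, head at (95,162) and bar end at (248,125).

```bash
python3 - <<'E'
from h import *
T=lambda u,v:(370+(u+.5)/8-.5,235+(v+.5)/8-.5);S=lambda u,v:(195+(u+.5)/8-.5,110+(v+.5)/8-.5)
h,r=tri(T(207,172),S(95,162));t,r2=tri(T(147,358),S(248,125));print(h*1e3,r,t*1e3,r2)
h=at('top',*T(207,172),.012)*1e3;t=at('top',*T(147,358),.014)*1e3;d=(h-t)[:2];L=np.hypot(*d);y=np.arctan2(d[1],d[0])
g=t[:2]+d/L*28;print(h,t,L,y,g);go(g[0],g[1],3,y)
E
```

```text
[ 396.53687615 -365.52553715   16.67545701] 0.0020985422493930714 [ 332.96527364 -343.07740325   11.99014643] 0.0023282393892511866
[ 397.57629809 -368.23943483   12.        ] [ 334.03568991 -343.82507798   14.        ] 68.0695945931083 -0.3668401117255327 [ 360.17271981 -353.86777025]
t 31.4 now [ 412.8 -347.1  176.9] yaw -0.01 turn 0.357
 shift after turn [-0.0467  0.0252  0.1739]  before [-0.0528  0.0072  0.1738]
```

The rows are not in the units I measure in: shifts go in shares of 50 mm and turns go in shares of pi rad. I convert before sending: 0.04 m is 0.8, -0.024 m is -0.48, 0.119 rad / 3.1416 = 0.0379.

Call:
drive_effector --steps '{"dx": [0,0,0,-0.48,-0.46,0,0,0,0,0],"dy": [0,0,0,0.26,0.24,0,0,0,0,0],"dz": [0,0,0,0,0,0,0.8,0.8,0.8,0],"yaw": [0.0379,0.0379,0.0379,0,0,0,0,0,0,0],"finger_gap": [0.6,0.6,0.6,0.6,0.6,0.6,0.6,0.6,0.6,0.6]}' --grip_force 40

```text
t: 32.45
eef_pos: [0.3577, -0.3508, 0.0523]
tool_rot: [-0.003, 0.983, -0.181, -0.004]
contact_force: [-0.5, 0.6, -0.4]
gripper_width: 0.601
grasp_force: 0.0
```

```bash
python3 -c "
from h import *
go(360.2,-353.5,4,-.367)"
```

```text
t 32.5 now [ 357.7 -350.8   52.3] yaw -0.365 turn 0.002
 shift after turn [0.0033 0.0017 0.0483]  before [0.0037 0.0018 0.0482]
```

Scaled: 0.03 m is 0.6, 0.012 m is 0.24.

Call:
drive_effector --steps '{"dx": [0.06,0,0,0,0,0,0,0,0,0],"dy": [0.04,0,0,0,0,0,0,0,0,0],"dz": [0.6,0.24,0.12,0,0,0,0,0,0,0],"yaw": [0,0,0,0,0,0,0,0,0,0],"finger_gap": [0.6,0.6,0.6,0.6,0,0,0,0,0,0]}' --grip_force 50

```text
t: 33.45
eef_pos: [0.3614, -0.3577, 0.0096]
tool_rot: [0.0, 0.983, -0.183, 0.001]
contact_force: [-0.6, 1.2, 6.1]
gripper_width: 0.21
grasp_force: 48.7
```

Call:
drive_effector --steps '{"dx": [0,0,0,0,0],"dy": [0,0,0,0,0],"dz": [-0.4,-0.8,-0.9,-0.9,0],"yaw": [0,0,0,0,0],"finger_gap": [0,0,0,0,0]}' --grip_force 50

```text
t: 33.95
eef_pos: [0.3638, -0.36, 0.1648]
tool_rot: [0.003, 0.983, -0.183, 0.005]
contact_force: [1.6, 0.4, -0.4]
gripper_width: 0.208
grasp_force: 49.4
```

```bash
python3 -c "
from h import *
go(392,222,150,-1.55)"
```

```text
t 34.0 now [ 363.8 -360.   164.8] yaw -0.369 turn 1.181
 shift after turn [-0.5812 -0.0402  0.0148]  before [-0.1837 -0.553   0.0105]
```

Scaled: -0.041 m is -0.82, -0.0155 m is -0.31, 0.143 rad / 3.1416 = 0.0455.

Call:
drive_effector --steps '{"dx": [0,0,0,0,0,0,0,0,-0.82,-0.82,-0.82,-0.82,-0.82,-0.82,-0.82,0],"dy": [0,0,0,0,0,0,0,0,-0.31,-0.31,-0.31,-0.31,-0.31,-0.31,-0.31,0],"dz": [0,0,0,0,0,0,0,0,0,0,0,0,0,0,0,0],"yaw": [0.0455,0.0455,0.0455,0.0455,0.0455,0.0455,0.0455,0.0446,0,0,0,0,0,0,0,0],"finger_gap": [0,0,0,0,0,0,0,0,0,0,0,0,0,0,0,0]}' --grip_force 50

```text
t: 35.55
eef_pos: [0.4435, -0.0904, 0.1573]
tool_rot: [0.0, 0.732, -0.681, -0.001]
contact_force: [0.3, 0.0, -1.7]
gripper_width: 0.208
grasp_force: 49.4
```

```bash
python3 -c "
from h import *
go(391,238,120,-1.51)"
```

```text
t 35.5 now [443.5 -90.4 157.3] yaw -1.498 turn 0.012
 shift after turn [-0.331   0.0324  0.0373]  before [-0.3313  0.0284  0.0378]
```

Scaled: -0.041 m is -0.82, 0.02 m is 0.4, 0.012 rad / 3.1416 = 0.0038.

Call:
drive_effector --steps '{"dx": [-0.82,-0.82,-0.82,-0.82,-0.82,-0.82,-0.82,-0.82,0,0],"dy": [0,0.08,0.08,0.1,0.1,0.1,0.1,0.1,0,0],"dz": [0,0,0,0,0,0,0,0,0.4,0],"yaw": [0.0038,0,0,0,0,0,0,0,0,0],"finger_gap": [0,0,0,0,0,0,0,0,0,0]}' --grip_force 50

```text
t: 36.55
eef_pos: [0.4057, 0.1138, 0.1311]
tool_rot: [0.01, 0.729, -0.685, -0.006]
contact_force: [-0.0, -1.1, -1.3]
gripper_width: 0.209
grasp_force: 49.4
```

```bash
python3 -c "
from h import *
go(391,238,30,-1.51)"
```

```text
t 36.5 now [405.7 113.8 131.1] yaw -1.509 turn 0.001
 shift after turn [-0.1248  0.0071  0.1011]  before [-0.1252  0.0046  0.1007]
```

Scaled: -0.02 m is -0.4, -0.01 m is -0.2.

Call:
drive_effector --steps '{"dx": [-0.4,-0.4,-0.4,-0.4,-0.4,-0.4,0,0],"dy": [-0.2,-0.1,0,0.1,0.16,0.16,0,0],"dz": [0,0,0,0,0,0,0,0],"yaw": [0,0,0,0,0,0,0,0],"finger_gap": [0,0,0,0,0,0,0,0]}' --grip_force 50

```text
t: 37.35
eef_pos: [0.3958, 0.2298, 0.1328]
tool_rot: [0.008, 0.726, -0.688, -0.006]
contact_force: [-0.3, -0.7, -1.5]
gripper_width: 0.21
grasp_force: 49.4
```

```bash
python3 -c "
from h import *
go(391,238,30,-1.51)"
```

```text
t 37.4 now [395.8 229.8 132.8] yaw -1.518 turn -0.008
 shift after turn [-0.0085  0.0043  0.1028]  before [-0.0086  0.0023  0.1029]
```

Scaled: 0.03 m is 0.6, 0.025 m is 0.5.

Call:
drive_effector --steps '{"dx": [-0.16,0,0,0,0,0],"dy": [0.06,0,0,0,0,0],"dz": [0.4,0.6,0.5,0.4,0.16,0],"yaw": [0,0,0,0,0,0],"finger_gap": [0,0,0,0,0,0]}' --grip_force 50

```text
t: 37.95
eef_pos: [0.3899, 0.238, 0.0296]
tool_rot: [0.008, 0.726, -0.688, -0.007]
contact_force: [0.3, 0.0, -1.3]
gripper_width: 0.206
grasp_force: 49.4
```

Scaled: 0.006 m is 0.12, 0.005 m is 0.1.

Call:
drive_effector --steps '{"dx": [0,0,0],"dy": [0,0,0],"dz": [0.12,0.1,0],"yaw": [0,0,0],"finger_gap": [0,0,0]}' --grip_force 50

```text
t: 38.25
eef_pos: [0.3893, 0.2397, 0.0187]
tool_rot: [0.007, 0.727, -0.687, -0.006]
contact_force: [0.4, -0.1, -2.3]
gripper_width: 0.21
grasp_force: 49.4
```

Call:
drive_effector --steps '{"dx": [0,0,0,0,0,0,0,-0.7,-0.7,-0.7,-0.7,0,0],"dy": [0,0,0,0,0,0,0,0,0,0,0,0,0],"dz": [0,0,0,-0.4,-0.8,-1,-0.4,0,0,0,0,0,0],"yaw": [0,0,0,0,0,0,0,0,0,0,0,0,0],"finger_gap": [0.42,0.42,0.42,0.42,0.42,0,0,0,0,0,0,0,0]}' --grip_force 50

```text
t: 39.55
eef_pos: [0.3878, 0.3744, 0.1405]
tool_rot: [0.006, 0.73, -0.683, -0.009]
contact_force: [0.9, -0.6, 0.5]
gripper_width: -0.002
grasp_force: 0.0
```

```bash
python3 - <<'E'
from h import *
go(383,382,66,-1.51)
a=bot.read_camera('top');b=bot.read_camera('scene')
a=cv2.resize(a[205:305,60:240],None,fx=2.2,fy=2.2,interpolation=2);b=cv2.resize(b[160:260,310:490],None,fx=2.2,fy=2.2,interpolation=2)
cv2.imwrite('pics/bx.png',np.hstack([a,b]))
E
```

```text
t 39.5 now [387.8 374.4 140.5] yaw -1.503 turn 0.007
 shift after turn [-0.0079  0.0044  0.0745]  before [-0.0075  0.0027  0.0747]
```

View pics/bx.png

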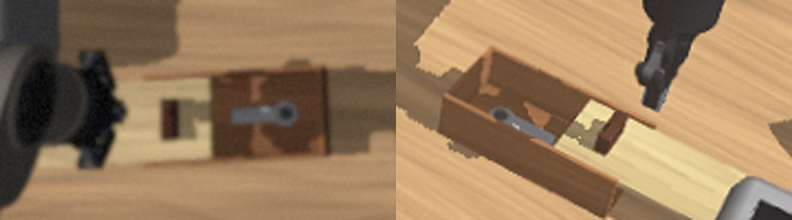

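The opener lies in the box and the shut fingers stand left of the grip bar. Lower and push.

Scaled: 0.03 m is 0.6, 0.012 m is 0.24.

Call:
drive_effector --steps '{"dx": [-0.16,0,0,0],"dy": [0.04,0,0,0],"dz": [0.6,0.6,0.24,0],"yaw": [0,0,0,0],"finger_gap": [0,0,0,0]}'

```text
t: 40.05
eef_pos: [0.3832, 0.3817, 0.0685]
tool_rot: [0.007, 0.73, -0.684, -0.011]
contact_force: [0.3, 0.2, 0.9]
gripper_width: 0.0
grasp_force: 0.0
```

Call:
drive_effector --steps '{"dx": [0.3,0.3,0.3,0.3,0.3,0.3,0.3,0],"dy": [0,0,0,0,0,0,0,0],"dz": [0,0,0,0,0,0,0,0],"yaw": [0,0,0,0,0,0,0,0],"finger_gap": [0,0,0,0,0,0,0,0]}'

```text
t: 40.85
eef_pos: [0.3916, 0.2765, 0.07]
tool_rot: [0.004, 0.729, -0.685, -0.01]
contact_force: [-0.3, -0.4, 0.0]
gripper_width: -0.003
grasp_force: 0.0
```

```bash
python3 -c "
from h import *
go(385,250,66,-1.51)"
```

```text
t 40.9 now [391.6 276.5  70. ] yaw -1.509 turn 0.001
 shift after turn [0.0261 0.0082 0.004 ]  before [0.0261 0.0082 0.004 ]
```

Scaled: 0.01 m is 0.2.

Call:
drive_effector --steps '{"dx": [0.2,0.2],"dy": [0,0],"dz": [0,0],"yaw": [0,0],"finger_gap": [0,0]}'

```text
t: 41.05
eef_pos: [0.3927, 0.2586, 0.0687]
tool_rot: [0.005, 0.731, -0.683, -0.01]
contact_force: [0.6, 2.0, 1.8]
gripper_width: -0.004
grasp_force: 1.0
```

```bash
python3 - <<'E'
from h import *
a=bot.read_camera('top');b=bot.read_camera('scene')
a=cv2.resize(a[205:305,60:240],None,fx=2.2,fy=2.2,interpolation=2);b=cv2.resize(b[160:260,310:490],None,fx=2.2,fy=2.2,interpolation=2)
cv2.imwrite('pics/bx2.png',np.hstack([a,b]))
E
```

```text
(no output)
```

View pics/bx2.png

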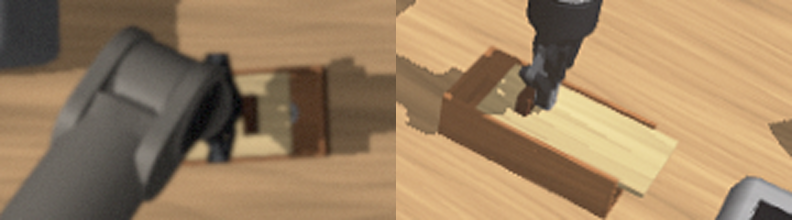

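Scaled: 0.01 m is 0.2, 0.008 m is 0.16.

Call:
drive_effector --steps '{"dx": [0.2,0.2,0.16,0.08,0],"dy": [0.04,0.04,0,0,0],"dz": [0,0,0,0,0],"yaw": [0,0,0,0,0],"finger_gap": [0,0,0,0,0]}'

```text
t: 41.65
eef_pos: [0.3899, 0.2255, 0.068]
tool_rot: [0.006, 0.73, -0.683, -0.011]
contact_force: [0.3, 0.7, 0.6]
gripper_width: -0.003
grasp_force: 0.4
```

Call:
drive_effector --steps '{"dx": [0.08,0.06,0],"dy": [0,0,0],"dz": [0,0,0],"yaw": [0,0,0],"finger_gap": [0,0,0]}'

```text
t: 41.95
eef_pos: [0.3899, 0.2253, 0.068]
tool_rot: [0.003, 0.732, -0.681, -0.015]
contact_force: [-4.7, 19.8, 4.1]
gripper_width: 0.0
grasp_force: 10.1
```

Call:
drive_effector --steps '{"dx": [0.08,0.04,0],"dy": [0,0,0],"dz": [0,0,0],"yaw": [0,0,0],"finger_gap": [0,0,0]}'

```text
t: 42.25
eef_pos: [0.3899, 0.2251, 0.068]
tool_rot: [0.001, 0.733, -0.68, -0.019]
contact_force: [-9.1, 35.7, 7.5]
gripper_width: -0.003
grasp_force: 18.4
```

Lid hit its end stop. Back off, rise, clear the view, and do a final check.

Scaled: -0.045 m is -0.9, -0.04 m is -0.8.

Call:
drive_effector --steps '{"dx": [-0.3,-0.3,0,0,0,-0.8,-0.9,-0.9,-0.9,0,0],"dy": [0,0,0,0,0,0,0,0,0,0,0],"dz": [0,0,-0.8,-0.9,-0.9,-0.4,0,0,0,0,0],"yaw": [0,0,0,0,0,0,0,0,0,0,0],"finger_gap": [0,0,0,0,0,0,0,0,0,0,0]}'

```text
t: 43.35
eef_pos: [0.4086, 0.3986, 0.1763]
tool_rot: [0.003, 0.746, -0.665, -0.03]
contact_force: [0.5, -1.0, -0.2]
gripper_width: -0.001
grasp_force: 0.0
```

```bash
python3 - <<'E'
from h import *
a=bot.read_camera('top');b=bot.read_camera('scene')
a=cv2.resize(a[125:285,110:370],None,fx=1.53,fy=1.8,interpolation=2);b=cv2.resize(b[110:270,130:430],None,fx=1.33,fy=1.8,interpolation=2)
cv2.imwrite('pics/fin.png',np.hstack([a,b]))
E
```

```text
(no output)
```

View pics/fin.png

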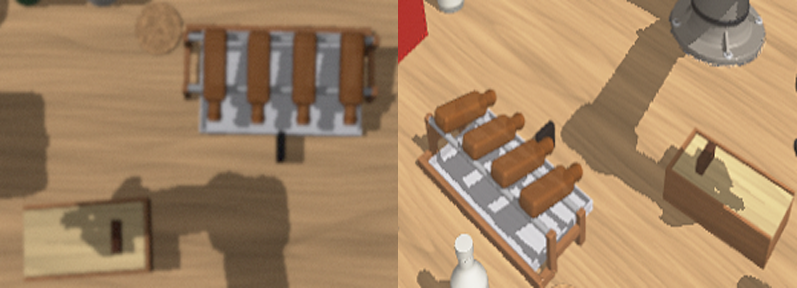

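The lid is shut, the flasks are in place and the arm is clear. The tray's front corners are at top ≈(242,199) and (346.6,200.5). One numeric check before handing in.

```bash
python3 - <<'E'
from h import *
l=at('top',242,199,.018);r=at('top',346.6,200.5,.018);c=(l+r)/2*1e3
x,y=c[0]+82.5-654.5,c[1]+82;print('tray in rack x,y',x,y,l,r)
if -28<x<-6 and abs(y)<18: print(bot.hand_in())
E
```

```text
tray in rack x,y -18.352954146432808 -5.008637362239 [0.55485255 0.06116265 0.018     ] [ 0.55244154 -0.23517993  0.018     ]
the job is handed in; nothing more can be done
None
```

I finished the job and handed it in at about 43 s of robot time, but no verdict came back: the tray is against its stop, all four flasks lie across both rails neck down, and the opener is in the box with the lid shut.

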